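# Shim up the nose-down bench furnace with a pry bar

## Robot

A 6-joint arm with a two-finger parallel gripper is mounted at the origin on a cart in front of the work surface, level with it; the furniture and walls round the work are solid. World frame = base frame: x ahead of the robot, y to its left, z up, the work surface at z = 0. Lengths are in mm, angles in rad, forces in N, time in s.
With the tool pointing down it reaches from about 275 to 1000 mm from the base axis. Payload 8.4 kg.
Tool frame: the origin (TCP) lies where the fingers leave the gripper's body, on its centre line; the fingertips stand 73 mm ahead of it and the grasp point (between the pads) lies 54 mm ahead of it (grip_point_offset is the distance from the TCP to the grasp point, in mm); z points along the fingers, y is the direction in which the jaws open and shut (so a half turn about z gives the same grasp; the last joint's range is limited). The gripper opens to 85 mm and grips with 20 to 120 N. Pads are 22 mm wide; open, the fingers measure 114 mm over their backs; the gripper's body (76 mm by 85 mm) begins 54 mm behind the grasp point. The pads swing forward as they close: fully open they stand 13 mm farther back than shut.
Start: joints at [-1.28, 0.353, 1.633, -0, 1.155, -0.002], TCP at [180.395, -598.403, 303.881] pointing down, gripper open.
Joint ranges: [-2.63, 2.63], [-0.92, 2.1], [0.06, 2.66], [-1.3, 4.44], [0, 2.69], [-3.02, 3.02]. Speed limits (rad/s): [2.22, 2.22, 2.79, 3.14, 3.14, 3.14].

## Interface

Orientations are given as [roll, pitch, yaw] about the fixed x, y, z axes, in that order (R = Rz(yaw) Ry(pitch) Rx(roll)).
In Python, from rig import sense, grab_frame, sign_off, grip_point_offset gives the robot as it stands. The module is installed in compiled form; this text tells all that it offers.
- The arm moves only by the tool drive_tool, never from a script. Its argument "targets" is one flat list of numbers, 7 for each row, row after row: the shift along the tool's x, y, z in m, then the turn, a rotation vector about the tool's x, y, z in rad, then the opening, from 0 (shut) to 1 (fully open). In form: [tx, ty, tz, wx, wy, wz, grip, tx, ty, tz, wx, wy, wz, grip, ...]. A call has 1 to 12 rows; each row is the pose to reach, as a shift and turn from the pose commanded when the call began, along the tool's axes at that moment; what a row does not reach only later rows make up. A row lasts 1/12 s, in which the tool goes at most 41.7 mm and 7.16 degrees, less where a joint would pass 70% of its speed; a pose out of reach is approached as far as the arm can. A call with a gripper value outside its range is refused whole. The fingers move at their own pace and stop on an object; "force" is the grip in N (left out, the last holds). Time passes only in rows, so rows that repeat a pose let the fingers close. It gives the time, the measured TCP pose, the force and the opening at its end, in the units of the state.
- sense(): the state, without advancing time (a new reading comes with each control period).
- grab_frame(name): name is "scene" or "top"; returns a dict with "color" (480x640x3 uint8, blue, green, red), "vertical_fov" (degrees; the focal length in pixels is half the picture's height over the tangent of half this angle, whatever the lens; pixels are square), "cx", "cy" (the principal point, pixels), "world_from_camera" (4x4, takes a point from camera to world coordinates). Camera axes: x right, y down, z forward; pixel columns grow to the right and rows downward; lengths in mm; the calibration is good to about 2 mm. A picture is of the moment at which its call begins. There is no depth.
- sign_off(): hands the job in, once; it reports no verdict.
The state is a dict: "clock": time; "qpos": joint angles; "qvel": joint speeds; "joint_efforts": joint torques, N m; "eef_pos": TCP position; "tcp_rot": TCP orientation; "contact_force": force on the tool from outside, world axes, zero at the start; "wrist_torque": the same for the moment, N m; "opening": opening from 0.0 (shut) to 1.0 (fully open).
Only numpy, scipy, OpenCV 4.12 (cv2) and the standard library are available. Lean on these libraries where they do the work, as an engineer would, in place of code of your own. Each camera call takes 0.05 s, during which the arm holds its last target. There are 200 camera calls.

## Task

The small bench furnace stands nose-down because its front foot is short: lever the front edge of its base up with the pry bar over the fulcrum block, and while the bar's own weight holds it up, slip the flat shim plate under the front foot. Then work the bar out so that the furnace rests level on the shim, and lay the bar flat on the worktop, clear of the furnace and off the fulcrum block. Do not lift or shove the furnace with the gripper itself, and do not knock over the brown bottle.

Things in the scene. Friction and masses are not known exactly. Their poses are not given: they have to be found in the camera images.
- furnace: Grey bench furnace, 2.7 kg, loose, 170 mm wide, on a set-back steel base. Origin: middle of the lower front edge of the base plate (150 deep, 170 wide, 8 thick); x runs back into its depth, y to the left of someone who faces its front, z up (6 degrees nose-down at the start, vertical when level). One front foot at x 25 mm, two rear feet at x 140, y +-76, 34 mm tall, all round-ended.
- front_foot (a point): Lowest point of the furnace's short front foot (foot 20 mm across, 22 mm tall below the base plate); at z = 0 at the start, 12 mm up once it rests on the shim. Axes as the furnace's.
- pry_edge (a point): Point on the lower front edge of the furnace's base plate, 64 mm to the right of its middle, about straight behind the fulcrum block; the free gap below the edge is about 19 mm at the start.
- hood_edge (a point): Middle of the lower front edge of the furnace body (in furnace axes x -50, y 0, z 61 mm). The body overhangs the base by 50 mm: from here it is 170 wide, 200 deep and 105 high; its door handle stands out 22 mm more, 82 to 90 mm above this edge. Hands must reach in below it tilted.
- fulcrum: Loose dark steel block, 44 x 44 mm, 0.4 kg, with a half-round ridge (radius 14 mm, along its y) on top, 30 mm high in all. Origin: centre of its underside. It stands ready before pry_edge, ridge 44 to 50 mm out from the edge and nearly parallel to it; its x axis points to the furnace.
- pry_bar: Steel pry bar 285 mm long, 24 wide, 0.9 kg, lying flat to the right of the furnace. Origin: on its flat underside below its balance point; x points to the toe, z up. Handle, x -110 to +40 mm, is 24 mm high; blade, x 40 to 125, 10 mm thick; the last 50 mm taper on top to a 4 mm toe at x 175.
- bar_toe (a point): End of the pry bar's toe, middle of its lower edge. Laid over the fulcrum with the toe about 14 mm under the furnace's edge and its tail down on the worktop (bar sloping about 7.5 degrees, toe up), the bar holds the furnace up by its own weight when let go, the front foot about 18 mm above the worktop.
- shim: Flat aluminium shim plate, 110 long (x) x 36 wide x 12 mm thick, 0.13 kg, lying flat to the left, before the furnace, towards the robot. Origin: centre of its underside; x points to the nose, whose last 10 mm is stepped down to 8 mm thick; a dark hole mark near the other end.
- brown_bottle: Brown bottle with black cap, 54 across, 125 mm tall, bystander at the right. Origin: centre of its underside, z up.

How it is judged:
By the outcome, as a careful person would: the job done as asked, in the order asked, and still so for the second after the job is handed in, with the robot touching nothing.
It also fails if it takes over 64 s, if anything falls off the work surface, if the arm or the gripper's body presses on something with over 40 N, if the wrist force passes 120 N, or if a joint passes its speed limit or range.

## Working session

There is one attempt and no reset: what is moved stays moved. The work goes in short steps, Python scripts to look and compute and a tool call to move; the robot and the scene stay as the last step left them, time stands still between calls to the robot, and variables do not carry over. Pictures are saved under pics/ and viewed, about 8 in all and at most 12, crops included, and the job is handed in when it is done.

Besides the shell and the picture viewer there is one more tool, called after "Request:" by a JSON object that holds its "method" and its "body". drive_tool: Moves the arm, as the interface text tells. Its arguments: {"type":"object","properties":{"targets":{"type":"array"},"force":{"type":"number"}},"required":["targets"]}

```bash
mkdir -p pics
cat > h.py <<'E'
import numpy as np, cv2
from rig import sense, grab_frame, sign_off, grip_point_offset
from scipy.spatial.transform import Rotation as R
def cam(n):
    f=grab_frame(n); h=f["color"].shape[0]
    f["f"]=h/2/np.tan(np.radians(f["vertical_fov"])/2); f["T"]=np.array(f["world_from_camera"]); return f
def ray(f,u,v):
    d=f["T"][:3,:3]@np.array([(u-f["cx"])/f["f"],(v-f["cy"])/f["f"],1]); return f["T"][:3,3],d
def at(f,u,v,z=0):
    o,d=ray(f,u,v); return o+d*(z-o[2])/d[2]
def proj(f,p):
    q=np.linalg.inv(f["T"])@np.append(p,1); return f["f"]*q[0]/q[2]+f["cx"],f["f"]*q[1]/q[2]+f["cy"]
def tri(f,a,g,b):
    o1,d1=ray(f,*a);o2,d2=ray(g,*b);s=np.linalg.lstsq(np.c_[d1,-d2],o2-o1,rcond=None)[0]
    p,q=o1+d1*s[0],o2+d2*s[1]; return (p+q)/2,np.linalg.norm(p-q)
E
python3 - <<'E'
from h import *
np.set_printoptions(precision=3,suppress=True)
print(sense(),grip_point_offset)
for n in("scene","top"):
    f=cam(n);cv2.imwrite(f"pics/{n}0.png",f["color"]);print(n,f["f"],f["cx"],f["cy"],f["T"])
E
```

```text
{'clock': 0.0, 'qpos': array([-1.28 ,  0.354,  1.634, -0.   ,  1.155, -0.002]), 'qvel': array([ 0.   , -0.   , -0.001,  0.   ,  0.002,  0.   ]), 'joint_efforts': array([ -0.001, -60.526, -34.207,  -0.   ,   0.009,  -0.   ]), 'eef_pos': array([ 180.276, -598.035,  303.16 ]), 'tcp_rot': array([-3.14 , -0.   ,  0.293]), 'contact_force': array([ 0.191, -0.7  , -0.167]), 'wrist_torque': array([ 0.02 ,  0.007, -0.013]), 'opening': 0.9979147189612333} 53.900000000000006
scene 553.2028149195545 321.57037304955594 238.57883674086077 [[   0.996    0.049   -0.074  644.625]
 [   0.086   -0.729    0.679 -829.182]
 [  -0.02    -0.683   -0.73   848.051]
 [   0.       0.       0.       1.   ]]
top 521.8801496902083 320.0327535881516 231.2830297458429 [[   0.466   -0.673    0.574   92.   ]
 [  -0.885   -0.362    0.293 -353.141]
 [   0.011   -0.645   -0.764  746.073]
 [   0.       0.       0.       1.   ]]
```

View pics/scene0.png

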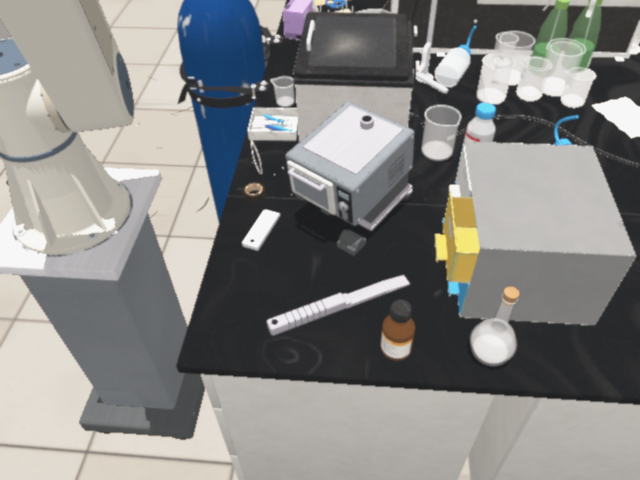

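View pics/top0.png

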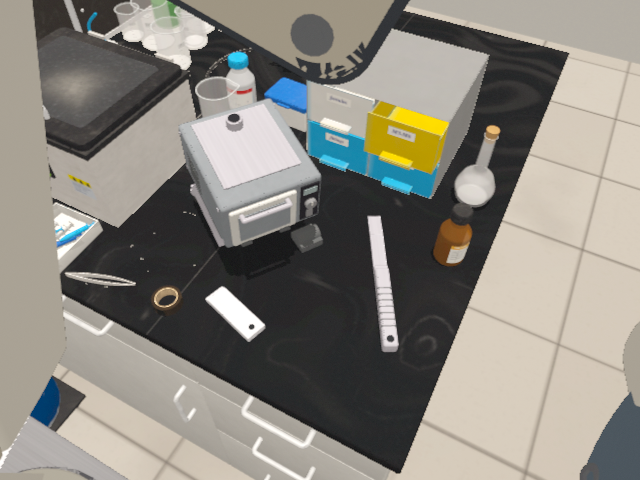

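The scene view has the furnace at (350,165), the fulcrum at (352,241), the shim at (262,229), the bar from (270,325) to (408,280) and the bottle at (398,335). The top view agrees. Next I'll zoom in to pick corners.

```bash
python3 - <<'E'
import cv2
a=cv2.imread("pics/scene0.png")[95:265,225:425]; b=cv2.imread("pics/top0.png")[95:265,170:370]
a=cv2.resize(a,None,fx=4,fy=4,interpolation=cv2.INTER_CUBIC)[:600]; 
cv2.imwrite("pics/za.png",cv2.resize(cv2.imread("pics/scene0.png")[100:250,225:425],None,fx=4,fy=4,interpolation=cv2.INTER_CUBIC))
cv2.imwrite("pics/zb.png",cv2.resize(cv2.imread("pics/top0.png")[110:260,170:370],None,fx=4,fy=4,interpolation=cv2.INTER_CUBIC))
E
python3 - <<'E'
from h import *
np.set_printoptions(precision=1,suppress=True)
import cv2
for n,rois in(("scene",dict(bar=(255,265,420,345),shim=(235,200,290,255))),("top",dict(bar=(350,205,410,360),shim=(195,280,275,345)))):
    im=cv2.imread(f"pics/{n}0.png");f=cam(n)
    for k,(x0,y0,x1,y1) in rois.items():
        g=cv2.cvtColor(im,cv2.COLOR_BGR2GRAY)[y0:y1,x0:x1]
        m=((g>100)*255).astype(np.uint8)
        cs=cv2.findContours(m,0,2)[0];c=max(cs,key=cv2.contourArea)
        c=c+np.array([x0,y0])
        z=12 if k=="shim" else 10
        w=np.array([at(f,u,v,z)[:2] for u,v in c[:,0]],np.float32)
        r=cv2.minAreaRect(w);print(n,k,r,cv2.boxPoints(r).tolist())
E
```

```text
scene bar ((606.6292114257812, -206.9488067626953), (284.4466247558594, 39.11980438232422), 28.274505615234375) [[472.109375, -257.0932922363281], [490.6402587890625, -291.545654296875], [741.1490478515625, -156.8043212890625], [722.6181640625, -122.35195922851562]]
scene shim ((429.1285705566406, -30.689899444580078), (118.49147033691406, 43.688453674316406), 73.43514251708984) [[391.2999267578125, -81.24899291992188], [433.17523193359375, -93.70459747314453], [466.95721435546875, 19.86919403076172], [425.0819091796875, 32.324798583984375]]
top bar ((605.8648681640625, -211.1922607421875), (283.02288818359375, 27.96402931213379), 29.132080078125) [[475.4478759765625, -267.8702087402344], [489.0614013671875, -292.2967834472656], [736.2818603515625, -154.51431274414062], [722.6683349609375, -130.08773803710938]]
top shim ((426.03192138671875, -29.42937469482422), (113.72626495361328, 40.21129608154297), 73.3309326171875) [[390.4603576660156, -78.13580322265625], [428.9818420410156, -89.67015075683594], [461.6034851074219, 19.277053833007812], [423.0820007324219, 30.8114013671875]]
```

View pics/za.png

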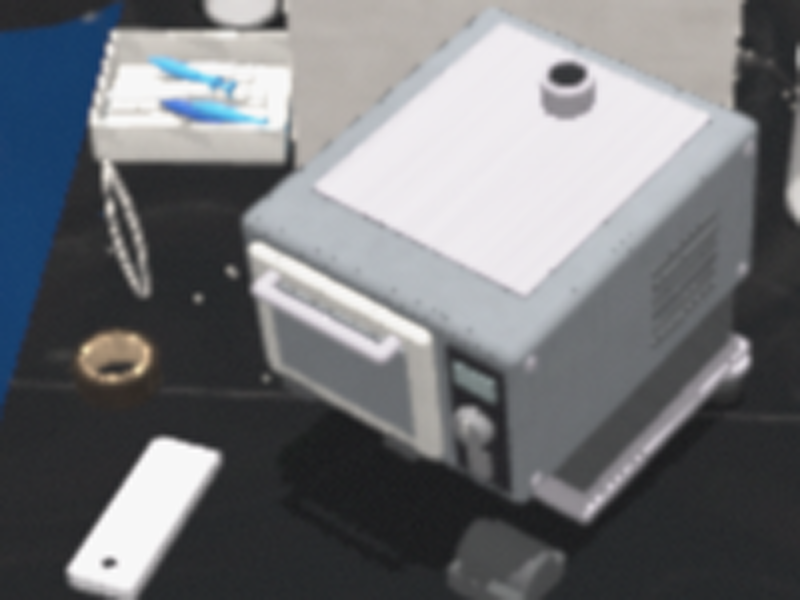

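View pics/zb.png

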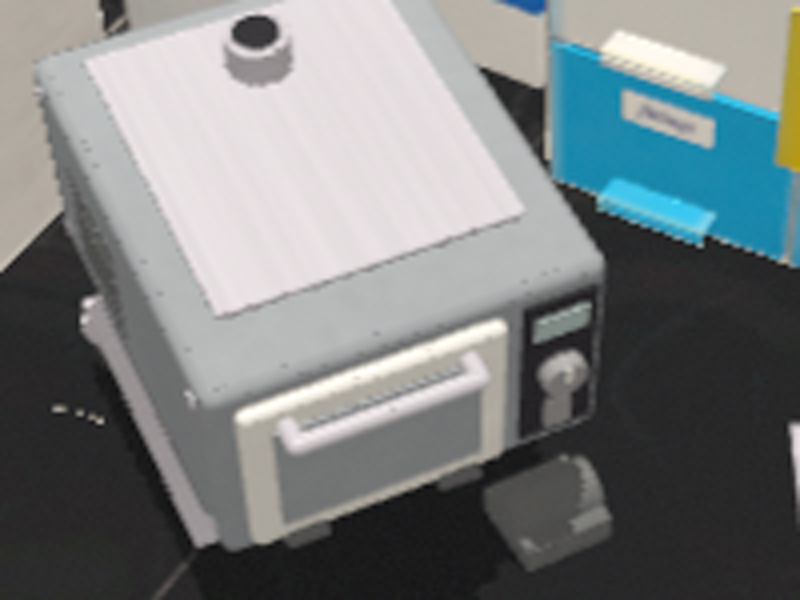

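Both crops show the front body corners. Scene crop: TL (247,225), TR (515,358), BR (520,500), and base corner (585,518). Top crop: TL (200,400), TR (603,265), BR (597,415), BL (232,548). The fulcrum is at scene crop (505,560) and top crop (550,510).

Run:
```python
from h import *
np.set_printoptions(precision=1,suppress=True)
f,g=cam("scene"),cam("top")
S=lambda u,v:(225+(u+.5)/4-.5,100+(v+.5)/4-.5)
T=lambda u,v:(170+(u+.5)/4-.5,110+(v+.5)/4-.5)
P={"TL":((247,222),(197,403),(-50,85,166)),"TR":((515,362),(603,265),(-50,-85,166)),"BR":((521,500),(597,416),(-50,-85,61)),"BL":((268,380),(232,549),(-50,85,61))}
M=[];W=[]
for k,(a,b,m) in P.items():
    p,e=tri(f,S(*a),g,T(*b));print(k,p,e);M.append(m);W.append(p)
M=np.array(M,float);W=np.array(W)
d=W-W.mean(0);r,rs=R.align_vectors(d,M-M.mean(0));t=W.mean(0)-r.apply(M.mean(0))
print("furn",t,r.as_euler("ZYX",degrees=True),rs,(r.apply(M)+t-W))
for n,q in dict(pry=(0,-64,0),foot=(25,0,-22),hood=(-50,0,61),ful=(-47,-64,-19),rearR=(140,-76,-34),rearL=(140,76,-34)).items(): print(n,r.apply(q)+t)
print("baseR scene pred",(np.array(proj(f,r.apply((0,-85,0))+t))-[225,100])*4, "baseL top", (np.array(proj(g,r.apply((0,85,0))+t))-[170,110])*4)
# fulcrum, contrast-enhanced
a=cv2.imread("pics/scene0.png")[220:265,325:385];b=cv2.imread("pics/top0.png")[215:260,280:340]
o=np.hstack([cv2.resize(x,(400,300),interpolation=cv2.INTER_CUBIC) for x in(a,b)])
o=cv2.convertScaleAbs(o,alpha=2.2,beta=-20);cv2.imwrite("pics/ful.png",o)
```

```text
TL [488.3  18.4 171.6] 0.24679145798967198
TR [623.3 -80.5 175. ] 2.005021572957965
BR [627.7 -76.2  81. ] 3.537914707398268
BL [494.3  20.1  70.9] 8.122493433086172
furn [594.7  13.6  14.2] [54.1 -3.2 -2.1] 9.291794980251542 [[-1.9  0.7  2.3]
 [ 0.5 -0.2  5.1]
 [ 2.7 -2.  -5.7]
 [-1.3  1.5 -1.8]]
pry [646.5 -24.1  16.5]
foot [610.7  34.3  -6.4]
hood [561.7 -28.3  72.3]
ful [620.1 -61.6  -5.1]
rearR [740.3  82.9  -9.2]
rearL [617.4 172.3 -14.7]
baseR scene pred [587.7 536.4] baseL top [210.  554.1]
```

View pics/ful.png

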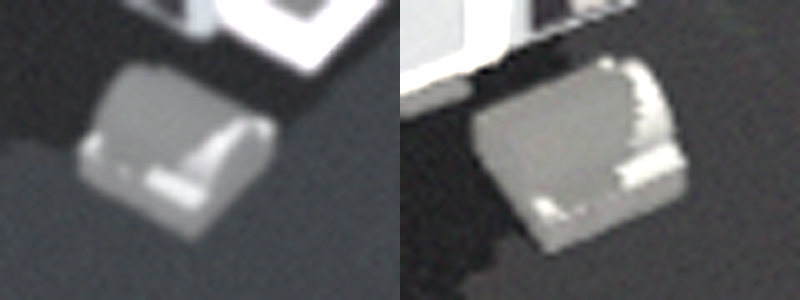

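The zoomed picture shows both bottom front corners of the fulcrum: scene (82,178) and (192,242), top (148,252) and (285,200). I'll fit the poses at the known heights.

Run:
```python
from h import *
np.set_printoptions(precision=1,suppress=True)
f,g=cam("scene"),cam("top")
S=lambda u,v:(225+(u+.5)/4-.5,100+(v+.5)/4-.5)
T=lambda u,v:(170+(u+.5)/4-.5,110+(v+.5)/4-.5)
c,s=np.cos(np.radians(6)),np.sin(np.radians(6))
def H(x,y,z): return np.array([x*c-z*s,y,19.3+x*s+z*c])
O=[(f,S(247,222),(-50,85,166)),(g,T(197,403),(-50,85,166)),(f,S(515,362),(-50,-85,166)),(g,T(603,265),(-50,-85,166)),(f,S(521,500),(-50,-85,61)),(g,T(597,416),(-50,-85,61)),(g,T(232,549),(-50,85,61)),(f,S(585,520),(0,-85,0)),(f,S(755,125),(150,-85,166)),(g,T(207,547),(0,85,0))]
M=[];W=[]
for cm,p,m in O:
    h=H(*m);M.append([*h[:2],0]);W.append([*at(cm,*p,h[2])[:2],0])
M=np.array(M);W=np.array(W)
r,_=R.align_vectors(W-W.mean(0),M-M.mean(0));t=W.mean(0)-r.apply(M.mean(0))
print(t,r.as_euler("ZYX",degrees=True)[0]);print((r.apply(M)+t-W)[:,:2])
for n,q in dict(pry=(0,-64,0),foot=(25,0,-22),hood=(-50,0,61),ful=(-47,-64,-19)).items():
    h=H(*q);print(n,r.apply([h[0],h[1],0])+t+[0,0,h[2]])
A=lambda u,v:(325+u/6.667-.5,220+v/6.667-.5)
B=lambda u,v:(280+u/6.667-.5,215+v/6.667-.5)
for n,cm,p in(("FL",f,A(82,178)),("FL",g,B(148,252)),("FR",f,A(192,242)),("FR",g,B(285,200)),("RR",f,A(272,160)),("RL",g,B(76,150))): print(n,at(cm,*p,0 if n[0]=="F" else 8))
# bottle: footprint; bar toe/tail pixel ends
print("bottle scene",at(f,397,350,10),"top",at(g,452,253,10))
# shim ends: hole and axis
im=f["color"]
for cm,u,v in((f,225+109/4,100+562/4),(g,251,327)): print("hole",at(cm,u,v,12))
for cm,u,v in((f,274,322),(g,390,339)): print("barhole",at(cm,u,v,24))
for cm,u,v in((f,408,282),(g,374.5,217)): print("toe mid",at(cm,u,v,4))
```

```text
[592.3  19.2   0. ] 55.063537811296925
[[-5.8  4.1]
 [ 1.  -0.8]
 [-0.2 -0.7]
 [ 5.2 -1. ]
 [ 1.6 -7.7]
 [-1.1 -0.3]
 [-4.7 -0.2]
 [ 1.1 -3.9]
 [ 4.5  6. ]
 [-1.6  4.4]]
pry [644.8 -17.5  19.3]
foot [607.9  41.4   0. ]
hood [560.2 -26.8  74.7]
ful [619.2 -54.2  -4.5]
FL [592.2 -59.4   0. ]
FL [593. -61.   0.]
FR [627.5 -83.5   0. ]
FR [626.6 -85.3   0. ]
RR [650.7 -55.1   8. ]
RL [609.3 -29.4   8. ]
bottle scene [ 713.9 -305.    10. ] top [ 712.2 -302.4   10. ]
hole [417.3 -66.2  12. ]
hole [415.3 -67.7  12. ]
barhole [ 493.9 -272.    24. ]
barhole [ 493.4 -272.8   24. ]
toe mid [ 736.5 -147.3    4. ]
toe mid [ 730.5 -143.4    4. ]
```

```bash
cat >> h.py <<'E'
np.set_printoptions(precision=4,suppress=True)
def rel(gp,Rt,s=None):
    "world grasp point + orientation -> shift (m), rotvec in current tool axes"
    s=s or sense(); Rc=R.from_euler("xyz",s["tcp_rot"]); p=np.array(gp)-Rt.apply([0,0,grip_point_offset])
    return np.r_[Rc.inv().apply(p-s["eef_pos"])/1000,(Rc.inv()*Rt).as_rotvec()]
def tool(yaw,beta): return R.from_euler("z",yaw,degrees=True)*R.from_euler("y",beta,degrees=True)*R.from_euler("x",np.pi)
FU=np.array([622.4,-54.3]);YF=55.0;XG,HG,TAU=-50,22,10
def bargrip(o,yaw,al):
    "tool pose that puts bar origin o (3), yaw, slope al"
    Rb=R.from_euler("z",yaw,degrees=True)*R.from_euler("y",-al,degrees=True)
    return np.array(o)+Rb.apply([XG,0,HG]),tool(yaw,-al-TAU)
def barline(toe,al,up=0):
    "bar on the ridge tangent line, toe at s past ridge, raised by up"
    a=np.radians(al); n=np.array([-np.sin(a),np.cos(a)]);c=np.array([0,16])+14*n
    t=np.array([toe,c[1]+(toe-c[0])*np.tan(a)+up]); o=t-175*np.array([np.cos(a),np.sin(a)])
    d=np.array([np.cos(np.radians(YF)),np.sin(np.radians(YF))])
    return bargrip([*(FU+d*o[0]),o[1]],YF,al)
E
python3 - <<'E'
from h import *
B=(577.3,-225.6)
for z in (120,0): print(rel(*bargrip((*B,z),28.5,0)))
E
```

```text
[ 0.4295 -0.2302  0.1087  0.0176  0.1739 -0.2042]
[ 0.4295 -0.2302  0.2287  0.0176  0.1739 -0.2042]
```

Request:
{"method": "drive_tool", "body": {"targets": [0.43,-0.23,0.109,0.018,0.174,-0.204,1,0.43,-0.23,0.109,0.018,0.174,-0.204,1,0.43,-0.23,0.109,0.018,0.174,-0.204,1,0.43,-0.23,0.109,0.018,0.174,-0.204,1,0.43,-0.23,0.109,0.018,0.174,-0.204,1,0.43,-0.23,0.109,0.018,0.174,-0.204,1,0.43,-0.23,0.109,0.018,0.174,-0.204,1,0.43,-0.23,0.109,0.018,0.174,-0.204,1,0.43,-0.23,0.109,0.018,0.174,-0.204,1,0.43,-0.23,0.109,0.018,0.174,-0.204,1,0.43,-0.23,0.109,0.018,0.174,-0.204,1,0.43,-0.23,0.109,0.018,0.174,-0.204,1], "force": 100}}

```text
clock: 1.4
eef_pos: [527.0, -252.4, 194.7]
tcp_rot: [3.141, -0.175, 0.497]
contact_force: [0.7, -0.8, 0.3]
opening: 1.0
```

Run:
```python
from h import *
print(rel(*bargrip((577.3,-225.6,0),28.5,0)),sense()["eef_pos"])
```

```text
[-0.0231  0.0004  0.1174  0.0003 -0.0004 -0.    ] [ 526.981  -252.4422  194.6844]
```

Request:
{"method": "drive_tool", "body": {"targets": [-0.008,0,0.04,0,0,0,1,-0.015,0,0.075,0,0,0,1,-0.02,0,0.1,0,0,0,1,-0.023,0,0.112,0,0,0,1,-0.023,0,0.117,0,0,0,1,-0.023,0,0.117,0,0,0,1,-0.023,0,0.117,0,0,0,0,-0.023,0,0.117,0,0,0,0,-0.023,0,0.117,0,0,0,0,-0.023,0,0.117,0,0,0,0,-0.023,0,0.117,0,0,0,0,-0.023,0,0.117,0,0,0,0]}}

```text
clock: 2.4
eef_pos: [523.9, -255.3, 76.9]
tcp_rot: [3.141, -0.175, 0.498]
contact_force: [-3.0, 1.1, 12.0]
opening: 0.256
```

Run:
```python
from h import *
s=sense();print(s["opening"],s["contact_force"],s["eef_pos"])
print(rel(*bargrip((577.3,-225.6,90),28.5,0)));print(rel(*barline(-60,-25,30)))
```

```text
0.256070002223641 [-2.9746  1.117  11.9733] [ 523.8528 -255.3256   76.8724]
[ 0.0171 -0.0006 -0.0865  0.0005 -0.0007  0.0006]
[-0.001  -0.0222 -0.1826 -0.0196 -0.429  -0.4653]
```

Request:
{"method": "drive_tool", "body": {"targets": [0.004,0,-0.02,0,0,0,0,0.01,0,-0.05,0,0,0,0,0.017,0,-0.086,0,0,0,0,0.015,-0.003,-0.1,-0.003,-0.06,-0.06,0,0.012,-0.006,-0.115,-0.006,-0.12,-0.13,0,0.009,-0.009,-0.13,-0.009,-0.19,-0.2,0,0.006,-0.012,-0.145,-0.012,-0.26,-0.28,0,0.003,-0.016,-0.16,-0.015,-0.33,-0.36,0,0.001,-0.02,-0.175,-0.018,-0.39,-0.42,0,-0.001,-0.022,-0.183,-0.02,-0.43,-0.465,0,-0.001,-0.022,-0.183,-0.02,-0.43,-0.465,0,-0.001,-0.022,-0.183,-0.02,-0.43,-0.465,0]}}

```text
clock: 3.4
eef_pos: [484.2, -250.8, 255.0]
tcp_rot: [-3.14, 0.262, 0.959]
contact_force: [1.0, 0.3, -9.4]
opening: 0.255
```

Run:
```python
from h import *
s=sense();print(s["opening"],s["contact_force"],s["eef_pos"],s["tcp_rot"])
f,g=cam("scene"),cam("top")
a=f["color"][130:355,230:480];b=g["color"][130:355,200:450]
o=np.vstack([cv2.resize(x,None,fx=1.33,fy=1.33,interpolation=cv2.INTER_CUBIC) for x in(a,b)])
o=np.hstack([cv2.resize(x,(400,360),interpolation=cv2.INTER_CUBIC) for x in(a,b)])
cv2.imwrite("pics/c6.png",cv2.convertScaleAbs(o,alpha=1.4))
```

```text
0.2554034594998303 [ 1.0043  0.3376 -9.3589] [ 484.1517 -250.753   255.0189] [-3.1402  0.2616  0.9588]
```

View pics/c6.png

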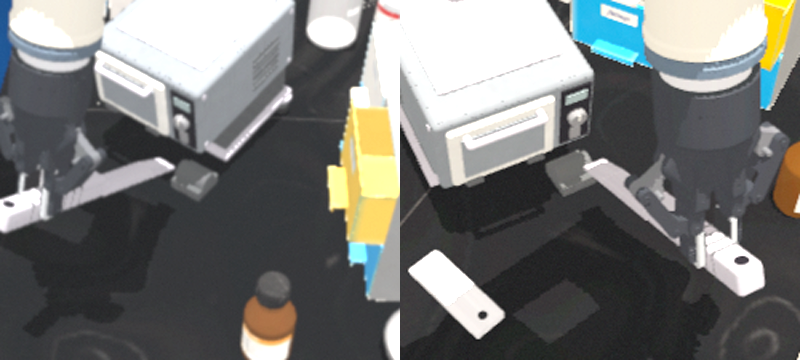

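The bar is held with its toe near scene (335,231) and top (322,232), ahead of the fulcrum. I'll check the toe position by triangulation.

Run:
```python
from h import *
f,g=cam("scene"),cam("top")
print(tri(f,(334.6,231),g,(321.6,231.6)))
for n,c,R0 in(("s",f,(300,215,345,250)),("t",g,(312,222,345,250))):
    x0,y0,x1,y1=R0;m=(c["color"][y0:y1,x0:x1].min(2)>105).astype(np.uint8)
    k=max(cv2.findContours(m,0,2)[0],key=cv2.contourArea)[:,0]+[x0,y0]
    print(n,k[k[:,1]<k[:,1].min()+6].tolist(), "exp toe",proj(c,[588,-103.4,91]))
s=sense()
for t,u in((-30,6),(0,3),(30,1),(60,1)):print(t,u,rel(*barline(t,-25,u)))
```

```text
(array([ 589.9909, -101.1826,   86.4615]), np.float64(3.5587627602170544))
s [[327, 229], [326, 230], [323, 230], [322, 231], [318, 231], [317, 232], [314, 232], [313, 233], [311, 233], [310, 234], [308, 234], [338, 234], [337, 233], [336, 233], [334, 231], [333, 231], [332, 230], [331, 230], [330, 229]] exp toe (np.float64(332.99015053278845), np.float64(230.94206251268912))
t [[314, 225], [315, 226], [315, 228], [316, 229], [328, 229], [326, 229], [325, 230], [322, 230], [318, 230], [318, 228], [316, 226], [316, 225]] exp toe (np.float64(321.87977300120593), np.float64(230.11688698127108))
-30 6 [ 0.0387  0.0003  0.0271 -0.0025  0.0006 -0.0018]
0 3 [ 0.0721  0.0002  0.0357 -0.0025  0.0006 -0.0018]
30 1 [ 0.1052  0.0002  0.0434 -0.0025  0.0006 -0.0018]
60 1 [ 0.1378  0.0001  0.0491 -0.0025  0.0006 -0.0018]
```

The toe is within 3 mm of plan, slightly low and ahead. Next I'll insert it.

Request:
{"method": "drive_tool", "body": {"targets": [0.02,0,0.013,-0.002,0,-0.002,0,0.039,0,0.025,-0.002,0,-0.002,0,0.056,0,0.03,-0.002,0,-0.002,0,0.072,0,0.034,-0.002,0,-0.002,0,0.09,0,0.038,-0.002,0,-0.002,0,0.1,0,0.04,-0.002,0,-0.002,0,0.108,0,0.042,-0.002,0,-0.002,0,0.115,0,0.0435,-0.002,0,-0.002,0,0.122,0,0.045,-0.002,0,-0.002,0,0.128,0,0.046,-0.002,0,-0.002,0,0.134,0,0.047,-0.002,0,-0.002,0,0.134,0,0.047,-0.002,0,-0.002,0]}}

```text
clock: 4.6
eef_pos: [552.1, -154.9, 175.2]
tcp_rot: [3.141, 0.263, 0.962]
contact_force: [-0.0, -0.2, -8.9]
opening: 0.251
```

Run:
```python
from h import *
s=sense();print(s["opening"],s["contact_force"],s["eef_pos"],s["tcp_rot"])
for t,al in((59,-16),(60,-8),(61,0),(62,5),(62,7.5)):print(t,al,rel(*barline(t,al,0)))
f,g=cam("scene"),cam("top")
a=f["color"][150:300,250:430];b=g["color"][150:300,220:400]
o=np.hstack([cv2.resize(x,(400,333),interpolation=cv2.INTER_CUBIC) for x in(a,b)])
cv2.imwrite("pics/c7.png",cv2.convertScaleAbs(o,alpha=1.7))
```

```text
0.2513355285311063 [-0.0115 -0.2403 -8.914 ] [ 552.1026 -154.9043  175.1988] [3.1408 0.2626 0.9616]
59 -16 [-0.0156 -0.0002  0.0299  0.0011  0.1579  0.0017]
60 -8 [-0.0255 -0.0002  0.055   0.001   0.2975  0.0018]
61 0 [-0.0307 -0.0003  0.0809  0.0009  0.4371  0.0019]
62 5 [-0.0312 -0.0003  0.0968  0.0008  0.5244  0.0019]
62 7.5 [-0.0313 -0.0003  0.1048  0.0007  0.568   0.0019]
```

View pics/c7.png

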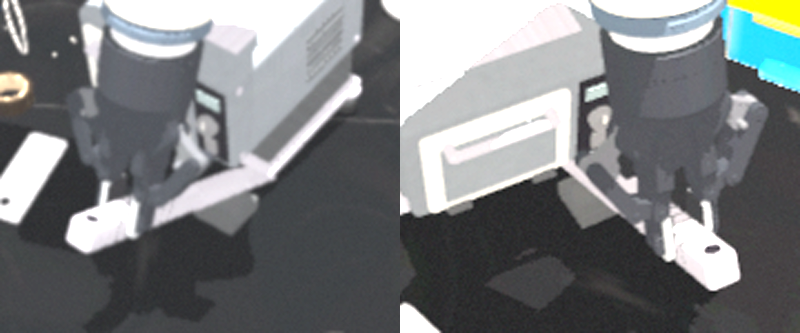

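Run:
```python
from h import *
f,g=cam("scene"),cam("top")
d=np.array([.5736,.8192]);l=np.array([-.8192,.5736])
for s,y,z in((44,12,17),(44,-12,17),(44,12,10),(44,-12,10),(0,12,41),(0,-12,41)):
    p=[*(FU+s*d+y*l),z];a=np.array(proj(f,p));print(s,y,(a-[330,195])*10,)
a=f["color"][195:250,330:400]
cv2.imwrite("pics/c8.png",cv2.convertScaleAbs(cv2.resize(a,(700,550),interpolation=cv2.INTER_CUBIC),alpha=1.3))
```

```text
44 12 [299.8045 299.9477]
44 -12 [391.7399 351.485 ]
44 12 [298.7997 323.1909]
44 -12 [390.3197 374.7177]
0 12 [171.9265 337.6111]
0 -12 [265.9389 391.3753]
```

View pics/c8.png

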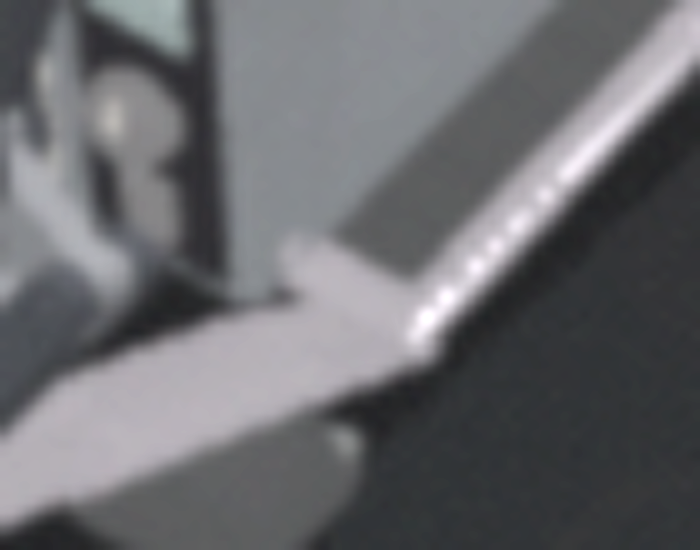

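The zoom shows the bar passing under the base edge beside the corner, with its edges within about 1 mm of prediction. Now levering.

Request:
{"method": "drive_tool", "body": {"targets": [-0.008,0,0.015,0,0.08,0,0,-0.0156,0,0.03,0,0.158,0,0,-0.021,0,0.0425,0,0.23,0.001,0,-0.0255,0,0.055,0,0.2975,0.001,0,-0.029,0,0.068,0,0.367,0.001,0,-0.0307,0,0.081,0,0.437,0.001,0,-0.031,0,0.089,0,0.48,0.001,0,-0.031,0,0.097,0,0.524,0.001,0,-0.031,0,0.101,0,0.546,0.001,0,-0.031,0,0.104,0,0.566,0.001,0,-0.031,0,0.105,0,0.568,0.001,0]}}

```text
clock: 5.72
eef_pos: [518.7, -204.7, 82.6]
tcp_rot: [3.138, -0.305, 0.961]
contact_force: [-4.9, -6.7, 1.0]
opening: 0.258
```

Run:
```python
from h import *
s=sense();print(s["opening"],s["contact_force"],s["eef_pos"],s["tcp_rot"],s["wrist_torque"])
for al in(7.5,9):print(rel(*barline(62,al,0)))
f,g=cam("scene"),cam("top")
a=f["color"][150:300,250:430];b=g["color"][150:300,220:400]
o=np.hstack([cv2.resize(x,(400,333),interpolation=cv2.INTER_CUBIC) for x in(a,b)])
cv2.imwrite("pics/c9.png",cv2.convertScaleAbs(o,alpha=1.3))
```

```text
0.2581489972256623 [-4.8679 -6.73    1.0121] [ 518.6815 -204.6905   82.5812] [ 3.1384 -0.3047  0.9611] [-0.719   0.611   0.3008]
[ 0.0023 -0.0013  0.0012  0.0029  0.0007  0.0011]
[-0.0001 -0.0013  0.0053  0.0029  0.0269  0.0012]
```

View pics/c9.png

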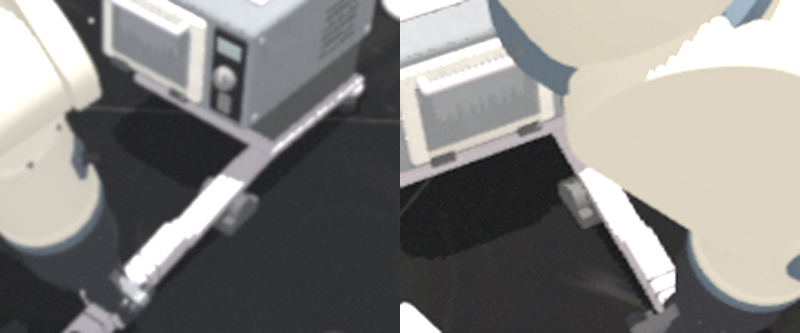

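The furnace is raised. Now I'll let go and back off along the tool axis.

Request:
{"method": "drive_tool", "body": {"targets": [0.001,-0.001,0.001,0,0,0,0,0.001,-0.001,0.001,0,0,0,0.3,0.001,-0.001,0.001,0,0,0,0.6,0.001,-0.001,0.001,0,0,0,0.8,0.001,-0.001,0.001,0,0,0,0.8,0.001,-0.001,-0.02,0,0,0,0.8,0.001,-0.001,-0.05,0,0,0,0.8,0.001,-0.001,-0.085,0,0,0,0.8,0.001,-0.001,-0.12,0,0,0,0.8,0.001,-0.001,-0.15,0,0,0,0.8]}}

```text
clock: 6.65
eef_pos: [492.6, -238.5, 227.9]
tcp_rot: [3.14, -0.305, 0.961]
contact_force: [0.8, -0.2, 0.6]
opening: 0.803
```

Run:
```python
from h import *
s=sense();print(s["clock"],s["opening"],s["contact_force"],s["eef_pos"],s["tcp_rot"])
C=np.array([427.5,-30,0]);y=73.4
d=np.array([np.cos(np.radians(y)),np.sin(np.radians(y)),0])
G=C-42*d
for z in(100,16): print(rel([*G[:2],z],tool(y,-20)))
f,g=cam("scene"),cam("top")
cv2.imwrite("pics/s10.png",f["color"]);cv2.imwrite("pics/t10.png",g["color"])
```

```text
6.65 0.8034365010176997 [ 0.8278 -0.2265  0.5505] [ 492.6297 -238.4589  227.8831] [ 3.1397 -0.3047  0.9615]
[ 0.0496 -0.1539  0.0963  0.1046  0.0443 -0.3027]
[ 0.0244 -0.1541  0.1764  0.1046  0.0443 -0.3027]
```

Run:
```python
from h import *
C=np.array([427.5,-30,0]);y=73.4
d=np.array([np.cos(np.radians(y)),np.sin(np.radians(y)),0])
G=C-50*d
for z in(100,22): print(rel([*G[:2],z],tool(y,-45)))
import cv2
a=cv2.imread("pics/s10.png")[120:330,230:480];b=cv2.imread("pics/t10.png")[150:360,200:450]
cv2.imwrite("pics/c10.png",cv2.convertScaleAbs(np.hstack([cv2.resize(x,(400,336),interpolation=cv2.INTER_CUBIC) for x in(a,b)]),alpha=1.3))
```

```text
[ 0.0204 -0.1484  0.1019  0.176   0.4776 -0.2726]
[-0.003  -0.1491  0.1763  0.176   0.4776 -0.2726]
```

View pics/c10.png

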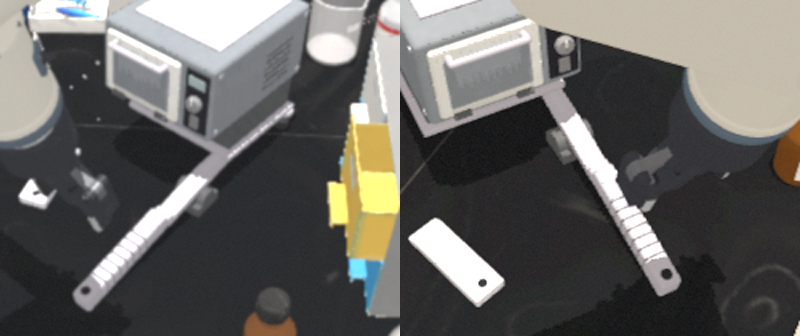

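The released bar holds the furnace up, and its tail is on the worktop. That's 10 pictures viewed. Next is the shim.

Request:
{"method": "drive_tool", "body": {"targets": [0.005,-0.035,0.02,0.04,0.1,-0.06,0.75,0.01,-0.07,0.045,0.08,0.2,-0.12,0.75,0.015,-0.11,0.07,0.12,0.3,-0.18,0.75,0.02,-0.14,0.09,0.16,0.4,-0.24,0.75,0.02,-0.148,0.102,0.176,0.478,-0.273,0.75,0.02,-0.148,0.102,0.176,0.478,-0.273,0.75,0.02,-0.148,0.102,0.176,0.478,-0.273,0.75,0.012,-0.149,0.13,0.176,0.478,-0.273,0.75,0.005,-0.149,0.15,0.176,0.478,-0.273,0.75,0.002,-0.149,0.16,0.176,0.478,-0.273,0.75,0.002,-0.149,0.16,0.176,0.478,-0.273,0.75], "force": 60}}

```text
clock: 7.67
eef_pos: [400.2, -112.4, 72.8]
tcp_rot: [-3.13, -0.786, 1.273]
contact_force: [-1.2, 0.5, 0.3]
opening: 0.75
```

Run:
```python
from h import *
s=sense();print(s["clock"],s["opening"],s["contact_force"],s["eef_pos"],s["tcp_rot"])
C=np.array([427.5,-30,0]);y=73.4
d=np.array([np.cos(np.radians(y)),np.sin(np.radians(y)),0])
for z in(22,20): print(rel([*(C-50*d)[:2],z],tool(y,-45)))
```

```text
7.6667 0.7497818912303726 [-1.2442  0.5163  0.3448] [ 400.1508 -112.3589   72.783 ] [-3.1298 -0.7863  1.2733]
[-0.0099  0.0028  0.008  -0.0062 -0.0009 -0.0055]
[-0.0113  0.0028  0.0094 -0.0062 -0.0009 -0.0055]
```

Request:
{"method": "drive_tool", "body": {"targets": [-0.005,0.003,0.004,-0.006,0,-0.006,0.75,-0.01,0.003,0.008,-0.006,0,-0.006,0.75,-0.01,0.003,0.008,-0.006,0,-0.006,0.6,-0.01,0.003,0.008,-0.006,0,-0.006,0.4,-0.01,0.003,0.008,-0.006,0,-0.006,0.2,-0.01,0.003,0.008,-0.006,0,-0.006,0,-0.01,0.003,0.008,-0.006,0,-0.006,0,-0.01,0.003,0.008,-0.006,0,-0.006,0,-0.01,0.003,0.008,-0.006,0,-0.006,0]}}

```text
clock: 8.42
eef_pos: [402.0, -114.2, 61.3]
tcp_rot: [3.139, -0.788, 1.284]
contact_force: [-1.1, -1.9, 6.4]
opening: 0.388
```

Run:
```python
from h import *
s=sense();print(s["clock"],s["opening"],s["contact_force"],s["eef_pos"],s["tcp_rot"])
# furnace now: find the pose of shim after grip (top view)
g=cam("top")
m=((cv2.cvtColor(g["color"],cv2.COLOR_BGR2GRAY)>130)*255).astype(np.uint8)[275:350,190:285]
c=max(cv2.findContours(m,0,2)[0],key=cv2.contourArea)[:,0]+[190,275]
w=np.array([at(g,u,v,12)[:2] for u,v in c],np.float32);print(cv2.minAreaRect(w))
```

```text
8.4167 0.3878061512950427 [-1.1218 -1.8994  6.4322] [ 401.9706 -114.173    61.3368] [ 3.1393 -0.7884  1.2835]
((434.6587829589844, -41.46211242675781), (140.98902893066406, 130.67173767089844), 30.32178497314453)
```

Run:
```python
import cv2,numpy as np
a=cv2.imread("pics/s10.png")[175:225,300:380];b=cv2.imread("pics/t10.png")[190:240,210:290]
cv2.imwrite("pics/c11.png",cv2.convertScaleAbs(np.vstack([cv2.resize(x,(480,300),interpolation=cv2.INTER_CUBIC) for x in(a,b)]),alpha=1.6))
```

```text
(no output)
```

View pics/c11.png

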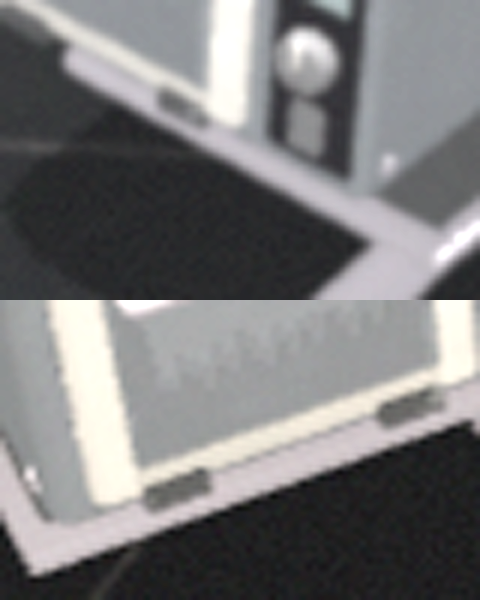

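The crop shows the base's lower front edge. Its left corner is at scene (310.3,186.2) and top (215.8,235.7). The edge point beside the bar is at scene (361.2,215) and top (287.8,210).

Run:
```python
from h import *
f,g=cam("scene"),cam("top")
L,e=tri(f,(310.3,186.2),g,(215.8,235.7));print("L",L,e)
for z in(39,41): print(at(f,310.3,186.2,z),at(g,215.8,235.7,z),at(f,361.2,215,z),at(f,372,219.5,z),at(g,287.8,210,z))
```

```text
L [525.0004  71.9491  44.5088] 1.6723690875568515
[524.46    79.2696  39.    ] [527.704   74.4252  39.    ] [639.3784  -3.6996  39.    ] [662.0899 -15.4843  39.    ] [640.5793  -6.088   39.    ]
[524.757   77.0239  41.    ] [526.4716  73.2158  41.    ] [639.3914  -5.7402  41.    ] [662.0467 -17.4958  41.    ] [639.0276  -7.0697  41.    ]
```

```bash
cat >> h.py <<'E'
YS=54.5;DS=np.array([np.cos(np.radians(YS)),np.sin(np.radians(YS)),0])
SC=np.array([588.7,22.2,0])
def shim(back,gz,beta=-45): return SC-(50+back)*DS+[0,0,gz],tool(YS,beta)
E
python3 - <<'E'
from h import *
print(rel(*shim(130,48)))
E
```

```text
[ 0.0017  0.0694 -0.0333 -0.2331 -0.0033  0.2346]
```

Request:
{"method": "drive_tool", "body": {"targets": [0.007,0,-0.007,0,0,0,0,0.014,0,-0.014,0,0,0,0,0.012,0.012,-0.018,-0.05,0,0.05,0,0.009,0.026,-0.022,-0.1,0,0.1,0,0.006,0.042,-0.026,-0.15,-0.001,0.15,0,0.003,0.058,-0.03,-0.2,-0.002,0.2,0,0.002,0.069,-0.033,-0.233,-0.003,0.235,0,0.002,0.069,-0.033,-0.233,-0.003,0.235,0,0.002,0.069,-0.033,-0.233,-0.003,0.235,0]}}

```text
clock: 9.32
eef_pos: [461.4, -154.4, 86.2]
tcp_rot: [-3.141, -0.785, 0.953]
contact_force: [0.0, 0.2, -1.3]
opening: 0.39
```

Run:
```python
from h import *
s=sense();print(s["clock"],s["opening"],s["contact_force"],s["eef_pos"],s["tcp_rot"])
f,g=cam("scene"),cam("top")
c=SC-130*DS
for n,cm in(("scene",f),("top",g)):
    im=cm["color"];m=((im.min(2)>135)*255).astype(np.uint8)
    pc=np.array(proj(cm,c+[0,0,37]));x0,y0=(pc-60).astype(int)
    mm=m[y0:y0+120,x0:x0+120]
    nl,lab,st,ce=cv2.connectedComponentsWithStats(mm)
    print(n,"exp centre",pc);
    for i in range(1,nl):
        if st[i,4]>60: print(st[i,:4]+[x0,y0,0,0],st[i,4])
    for s_ in(55,-55):
        for l in(18,-18): print(s_,l,np.array(proj(cm,c+s_*DS+l*np.array([-DS[1],DS[0],0])+[0,0,37])))
for b,z in((130,25),(90,25),(40,25),(20,25),(0,25)): print(b,rel(*shim(b,z)))
cv2.imwrite("pics/c12.png",cv2.convertScaleAbs(np.hstack([cv2.resize(x[150:300,230:410],(400,333),interpolation=cv2.INTER_CUBIC) for x in(f["color"],g["color"])]),alpha=1.3))
```

```text
9.3167 0.3897264012328398 [ 0.0472  0.1731 -1.3439] [ 461.4191 -154.3994   86.1873] [-3.1412 -0.7853  0.9529]
scene exp centre [296.6059 240.732 ]
[310 180  46  30] 288
[278 223  45  33] 701
[278 224  78  76] 1259
[236 227   4  29] 90
55 18 [308.0218 221.6239]
55 -18 [321.2547 229.5538]
-55 18 [271.0568 252.3186]
-55 -18 [284.4182 261.1323]
top exp centre [289.8624 277.2928]
[229 217 120 120] 9004
55 18 [266.7917 257.3638]
55 -18 [286.0754 250.0062]
-55 18 [293.987  307.0123]
-55 -18 [314.3732 298.4659]
130 [-0.0163  0.0016  0.0157 -0.0025  0.0001  0.0006]
90 [ 0.012   0.0017  0.0439 -0.0025  0.0001  0.0006]
40 [ 0.0473  0.0018  0.0793 -0.0025  0.0001  0.0006]
20 [ 0.0615  0.0019  0.0934 -0.0025  0.0001  0.0006]
0 [ 0.0756  0.0019  0.1076 -0.0025  0.0001  0.0006]
```

The shim is held, its weight reads 1.3 N, and its nose is within 2 px of prediction. I'll slide it in slowly.

Request:
{"method": "drive_tool", "body": {"targets": [-0.008,0.001,0.008,-0.002,0,0,0,-0.0155,0.0017,0.015,-0.002,0,0,0,-0.001,0.0017,0.029,-0.002,0,0,0,0.013,0.0017,0.043,-0.002,0,0,0,0.027,0.0017,0.058,-0.002,0,0,0,0.038,0.0018,0.069,-0.002,0,0,0,0.048,0.0018,0.0785,-0.002,0,0,0,0.055,0.0018,0.0855,-0.002,0,0,0,0.062,0.0019,0.0925,-0.002,0,0,0,0.062,0.0019,0.0925,-0.002,0,0,0]}}

```text
clock: 10.25
eef_pos: [526.9, -65.5, 63.6]
tcp_rot: [-3.141, -0.786, 0.951]
contact_force: [0.3, -0.7, -0.2]
opening: 0.389
```

Run:
```python
from h import *
s=sense();print(s["clock"],s["opening"],s["contact_force"],s["eef_pos"],s["tcp_rot"])
for b,z in((0,26),(0,23)): print(b,rel(*shim(b,z)))
```

```text
10.25 0.38917091371643686 [ 0.2727 -0.6978 -0.2181] [526.9206 -65.5427  63.6402] [-3.1414 -0.7855  0.9513]
0 [ 0.0139 -0.0007  0.0132 -0.0003 -0.0002  0.    ]
0 [ 0.0118 -0.0007  0.0154 -0.0003 -0.0002  0.    ]
```

Request:
{"method": "drive_tool", "body": {"targets": [0.005,-0.0003,0.0045,0,0,0,0,0.0095,-0.0007,0.009,0,0,0,0,0.014,-0.0007,0.013,0,0,0,0,0.014,-0.0007,0.013,0,0,0,0,0.013,-0.0007,0.0145,0,0,0,0,0.012,-0.0007,0.0153,0,0,0,0,0.012,-0.0007,0.0153,0,0,0,0]}}

```text
clock: 10.83
eef_pos: [537.2, -50.8, 61.5]
tcp_rot: [3.141, -0.786, 0.95]
contact_force: [-0.0, 1.0, 0.0]
opening: 0.393
```

Run:
```python
from h import *
s=sense();print(s["clock"],s["opening"],s["contact_force"],s["eef_pos"],s["tcp_rot"])
f,g=cam("scene"),cam("top")
cv2.imwrite("pics/s12.png",f["color"]);cv2.imwrite("pics/t12.png",g["color"])
```

```text
10.8333 0.3925913076890702 [-0.0347  0.9773  0.0364] [537.2411 -50.7574  61.5149] [ 3.1414 -0.7859  0.9498]
```

Request:
{"method": "drive_tool", "body": {"targets": [0,0,0,0,0,0,0.45,0,0,0,0,0,0,0.55,0,0,0,0,0,0,0.55,0,0,-0.01,0,0,0,0.55,0,0,-0.03,0,0,0,0.55,0,0,-0.06,0,0,0,0.55,0,0,-0.1,0,0,0,0.55,0,0,-0.14,0,0,0,0.7,0,0,-0.18,0,0,0,0.7,0,0,-0.22,0,0,0,0.7,0,0,-0.22,0,0,0,0.7]}}

```text
clock: 11.85
eef_pos: [446.0, -181.8, 221.7]
tcp_rot: [3.131, -0.783, 0.954]
contact_force: [1.8, -0.8, 0.7]
opening: 0.702
```

Run:
```python
from h import *
s=sense();print(s["clock"],s["opening"],s["contact_force"],s["eef_pos"],s["tcp_rot"])
f,g=cam("scene"),cam("top")
cv2.imwrite("pics/s13.png",f["color"]);cv2.imwrite("pics/t13.png",g["color"])
L=np.array([-DS[1],DS[0],0])
for n,cm in(("scene",f),("top",g)):
    im=cm["color"];print(n,[np.round(proj(cm,SC+a*DS+b*L+[0,0,12]),1).tolist() for a,b in((-55,18),(-55,-18),(0,18),(0,-18))])
    c=np.array(proj(cm,SC-45*DS+[0,0,12])).astype(int)
    print(cv2.cvtColor(im,cv2.COLOR_BGR2GRAY)[c[1]-12:c[1]+13,c[0]-18:c[0]+19:2])
```

```text
11.85 0.7021037960639369 [ 1.8345 -0.7689  0.6676] [ 446.03   -181.7731  221.704 ] [ 3.1313 -0.7829  0.9536]
scene [[314.7, 224.8], [327.7, 232.5], [331.3, 210.8], [344.2, 218.2]]
[[ 28  29  30  30  30  30  29  28  28  30  29  70 153 175 174 175 175 178
  178]
 [ 28  31  30  30  31  29  29  29  31  31  39 116 171 176 174 175 176 178
  177]
 [ 29  29  30  29  30  31  31  30  28  31  71 155 176 174 173 175 178 178
  177]
 [ 29  31  32  29  30  29  30  30  30  51 119 171 175 174 175 177 178 177
  176]
 [ 32  31  31  29  29  29  28  31  35  99 158 175 174 174 175 178 178 177
  178]
 [ 34  32  28  29  29  29  30  32  65 149 173 174 174 175 177 179 178 177
  177]
 [ 39  38  30  30  29  28  28  40 114 171 174 174 175 175 178 177 177 177
  175]
 [ 40  40  34  29  29  28  32  72 153 175 174 174 175 177 178 177 177 176
  174]
 [ 40  41  38  32  29  32  55 121 171 174 174 174 177 178 177 177 176 175
  172]
 [ 40  40  40  37  33  42 152 194 177 171 161 168 177 177 177 177 176 174
  170]
 [ 39  41  39  39  37  94 238 242 208 159 115 142 177 176 177 176 173 172
  156]
 [ 39  42  40  41  42 139 246
[... 2500 characters left out ...]
 135 135 135 135 134 136 136 136 136 136 137
  122]
 [135 135 134 135 135 135 135 135 134 135 135 135 135 136 135 136 136 134
  113]
 [135 135 135 134 136 136 135 136 134 135 135 135 136 136 137 135 136 126
  106]
 [134 135 135 135 135 135 134 134 136 134 135 135 135 136 135 136 133 113
  105]
 [135 134 135 135 135 136 135 135 135 135 135 135 134 136 135 132 123 106
  107]
 [135 134 135 135 135 135 135 135 135 135 134 136 134 135 135 121 107 105
  105]
 [134 135 135 134 135 135 135 134 135 135 135 135 136 135 132 113 107 106
  106]
 [135 134 135 135 135 136 135 134 135 134 135 135 135 134 118 106 106 105
  105]
 [134 135 135 135 134 135 134 135 135 135 134 134 135 127 106 105 106 106
  107]]
```

The shim's hole and tail corner lie within 1 px of prediction, so it is in place. Now I'll regrip the bar where I released it.

Run:
```python
from h import *
Rt=R.from_euler("xyz",[3.1384,-.3047,.9611]);p=np.array([518.7,-204.7,82.6]);z=Rt.apply([0,0,1])
for b in(110,0): print(rel(p-b*z+grip_point_offset*z,Rt))
# bar hole now
s=cv2.imread("pics/s13.png");t=cv2.imread("pics/t10.png")
f=cam("scene")
o=[493.3-0,-238.8]
print(barline(62,7.5)[0])
```

```text
[-0.0304  0.074   0.0135  0.0068 -0.4795 -0.011 ]
[-0.0811  0.0735  0.1111  0.0068 -0.4795 -0.011 ]
[ 528.3641 -188.5972   30.7267]
```

Request:
{"method": "drive_tool", "body": {"targets": [-0.008,0.02,-0.01,0.002,-0.1,0,0.8,-0.015,0.04,-0.01,0.003,-0.2,0,0.8,-0.022,0.058,0,0.005,-0.3,-0.005,0.8,-0.028,0.07,0.01,0.006,-0.4,-0.01,0.8,-0.03,0.074,0.0135,0.007,-0.4795,-0.011,0.8,-0.03,0.074,0.0135,0.007,-0.4795,-0.011,0.8,-0.043,0.074,0.038,0.007,-0.4795,-0.011,0.8,-0.058,0.074,0.067,0.007,-0.4795,-0.011,0.8,-0.07,0.0735,0.09,0.007,-0.4795,-0.011,0.8,-0.078,0.0735,0.105,0.007,-0.4795,-0.011,0.8,-0.081,0.0735,0.111,0.007,-0.4795,-0.011,0.8,-0.081,0.0735,0.111,0.007,-0.4795,-0.011,0.8], "force": 90}}

```text
clock: 13.0
eef_pos: [517.3, -201.1, 79.2]
tcp_rot: [-3.136, -0.307, 0.962]
contact_force: [-0.1, -0.9, 0.7]
opening: 0.796
```

Request:
{"method": "drive_tool", "body": {"targets": [0,0,0,0,0,0,0.6,0,0,0,0,0,0,0.45,0,0,0,0,0,0,0.35,0,0,0,0,0,0,0.25,0,0,0,0,0,0,0,0,0,0,0,0,0,0,0,0,0,0,0,0,0]}}

```text
clock: 13.58
eef_pos: [519.2, -203.3, 82.7]
tcp_rot: [3.14, -0.306, 0.963]
contact_force: [-3.5, -1.8, 8.0]
opening: 0.261
```

Run:
```python
from h import *
s=sense();print(s["clock"],s["opening"],s["contact_force"],s["eef_pos"],s["tcp_rot"],s["wrist_torque"])
for t,al,u in((62,7.5,0),(62,2,0),(62,-4,0),(62,-10,0),(62,-14,1),(20,-14,3),(-20,-14,12),(-60,-14,50)):print(t,al,rel(*barline(t,al,u)))
```

```text
13.5833 0.2606986535285591 [-3.5354 -1.7893  8.0107] [ 519.1617 -203.2926   82.7159] [ 3.1396 -0.3061  0.9632] [-0.0245  0.3934  0.1328]
62 7.5 [ 0.0009 -0.0009  0.0009  0.001  -0.0007  0.0031]
62 2 [ 0.011  -0.0008 -0.0136  0.0011 -0.0967  0.0031]
62 -4 [ 0.0243 -0.0008 -0.0282  0.0013 -0.2014  0.003 ]
62 -10 [ 0.0397 -0.0007 -0.0411  0.0014 -0.3061  0.0029]
62 -14 [ 0.0514 -0.0007 -0.0496  0.0015 -0.3759  0.0029]
20 -14 [ 0.0151 -0.0008 -0.0742  0.0015 -0.3759  0.0029]
-20 -14 [-0.0173 -0.0008 -0.1043  0.0015 -0.3759  0.0029]
-60 -14 [-0.041  -0.0009 -0.1621  0.0015 -0.3759  0.0029]
```

Request:
{"method": "drive_tool", "body": {"targets": [0.003,0,-0.004,0,-0.025,0,0,0.006,-0.001,-0.007,0,-0.05,0.001,0,0.0085,-0.001,-0.0105,0,-0.075,0.002,0,0.011,-0.001,-0.0136,0.001,-0.097,0.003,0,0.0175,-0.001,-0.021,0.001,-0.15,0.003,0,0.0243,-0.001,-0.0282,0.001,-0.2014,0.003,0,0.0315,-0.001,-0.035,0.001,-0.253,0.003,0,0.0397,-0.001,-0.041,0.001,-0.306,0.003,0,0.0514,-0.001,-0.0496,0.0015,-0.376,0.003,0,0.0514,-0.001,-0.0496,0.0015,-0.376,0.003,0]}}

```text
clock: 14.42
eef_pos: [539.6, -173.2, 146.4]
tcp_rot: [3.139, 0.072, 0.961]
contact_force: [2.0, 0.4, -7.4]
opening: 0.258
```

Run:
```python
from h import *
s=sense();print(s["clock"],s["opening"],s["contact_force"],s["eef_pos"],s["tcp_rot"],s["wrist_torque"])
for t,al,u in((62,-14,0),(62,-14,2),(20,-14,4),(-20,-14,12),(-60,-14,50)):print(t,al,rel(*barline(t,al,u)))
f=cam("scene")
cv2.imwrite("pics/s14.png",f["color"])
```

```text
14.4167 0.258446656121025 [ 2.0065  0.3978 -7.3935] [ 539.6194 -173.2491  146.4129] [3.1393 0.0722 0.9611] [-0.138  -0.1047 -0.0139]
62 -14 [-0.0022 -0.0004  0.0021  0.0024  0.0024  0.0012]
62 -14 [-0.0023 -0.0004  0.0001  0.0024  0.0024  0.0012]
20 -14 [-0.0451 -0.0004 -0.0093  0.0024  0.0024  0.0012]
-20 -14 [-0.0863 -0.0005 -0.0244  0.0024  0.0024  0.0012]
-60 -14 [-0.1297 -0.0004 -0.0693  0.0024  0.0024  0.0012]
```

Request:
{"method": "drive_tool", "body": {"targets": [-0.006,0,-0.001,0.002,0.002,0.001,0,-0.018,0,-0.004,0.002,0.002,0.001,0,-0.031,0,-0.007,0.002,0.002,0.001,0,-0.045,0,-0.01,0.002,0.002,0.001,0,-0.065,0,-0.017,0.002,0.002,0.001,0,-0.086,0,-0.025,0.002,0.002,0.001,0,-0.108,0,-0.045,0.002,0.002,0.001,0,-0.13,0,-0.07,0.002,0.002,0.001,0,-0.13,0,-0.07,0.002,0.002,0.001,0]}}

```text
clock: 15.22
eef_pos: [464.1, -281.0, 227.0]
tcp_rot: [3.141, 0.07, 0.956]
contact_force: [1.1, -2.0, -8.8]
opening: 0.257
```

Run:
```python
from h import *
s=sense();print(s["clock"],s["opening"],s["contact_force"],s["eef_pos"],s["tcp_rot"],s["wrist_torque"])
B=(570,-230)
for z in(70,6,1): print(rel(*bargrip((*B,z),28.5,0)))
f,g=cam("scene"),cam("top")
cv2.imwrite("pics/s15.png",f["color"]);cv2.imwrite("pics/t15.png",g["color"])
o=np.hstack([cv2.resize(x,(400,333),interpolation=cv2.INTER_CUBIC) for x in(f["color"][130:280,260:440],g["color"][120:270,190:370])])
cv2.imwrite("pics/c15.png",cv2.convertScaleAbs(o,alpha=1.5))
```

```text
15.2167 0.25727980868895256 [ 1.0847 -2.0048 -8.7567] [ 464.1199 -281.0223  227.0012] [3.1411 0.0697 0.9562] [-0.4921  0.1363  0.0215]
[ 0.0551  0.0308  0.0783 -0.0236  0.2398  0.4594]
[ 0.0596  0.0307  0.1421 -0.0236  0.2398  0.4594]
[ 0.0599  0.0307  0.1471 -0.0236  0.2398  0.4594]
```

Request:
{"method": "drive_tool", "body": {"targets": [0.008,0.005,0,-0.004,0.04,0.08,0,0.018,0.01,0.015,-0.008,0.08,0.16,0,0.028,0.016,0.03,-0.012,0.12,0.24,0,0.038,0.022,0.047,-0.016,0.165,0.32,0,0.047,0.027,0.063,-0.02,0.205,0.39,0,0.055,0.031,0.078,-0.024,0.24,0.459,0,0.055,0.031,0.078,-0.024,0.24,0.459,0,0.057,0.031,0.1,-0.024,0.24,0.459,0,0.058,0.031,0.12,-0.024,0.24,0.459,0,0.059,0.031,0.132,-0.024,0.24,0.459,0,0.06,0.031,0.14,-0.024,0.24,0.459,0,0.06,0.031,0.14,-0.024,0.24,0.459,0]}}

```text
clock: 16.32
eef_pos: [519.1, -252.4, 78.2]
tcp_rot: [-3.135, -0.173, 0.501]
contact_force: [-0.9, 0.4, -7.6]
opening: 0.256
```

Run:
```python
from h import *
s=sense();print(s["clock"],s["opening"],s["contact_force"],s["eef_pos"],s["tcp_rot"],s["wrist_torque"])
print(rel(*bargrip((570,-230,0),28.5,0)))
```

```text
16.3167 0.25566298365764406 [-0.8512  0.4178 -7.6495] [ 519.0976 -252.3907   78.1838] [-3.1354 -0.1727  0.5005] [-0.3301  0.6924  0.0976]
[-0.0044  0.0046  0.0023 -0.0067  0.0019  0.003 ]
```

Request:
{"method": "drive_tool", "body": {"targets": [-0.003,0.003,0.001,-0.004,0,0,0,-0.003,0.003,0.0018,-0.004,0,0,0,-0.003,0.003,0.0018,-0.004,0,0,0,-0.003,0.003,0.0018,-0.004,0,0,0.35,-0.003,0.003,0.0018,-0.004,0,0,0.6,-0.003,0.003,0.0018,-0.004,0,0,0.8,-0.003,0.003,0.0018,-0.004,0,0,0.8,-0.003,0.003,-0.02,-0.004,0,0,0.8,-0.003,0.003,-0.05,-0.004,0,0,0.8,-0.003,0.003,-0.09,-0.004,0,0,0.8,-0.003,0.003,-0.13,-0.004,0,0,0.8,-0.003,0.003,-0.17,-0.004,0,0,0.8]}}

```text
clock: 17.32
eef_pos: [492.8, -271.5, 248.1]
tcp_rot: [3.141, -0.174, 0.5]
contact_force: [1.4, -0.3, -0.3]
opening: 0.8
```

Request:
{"method": "drive_tool", "body": {"targets": [-0.04,0.01,-0.03,0,0,0,0.8,-0.08,0.02,-0.06,0,0,0,0.8,-0.12,0.03,-0.09,0,0,0,0.8,-0.16,0.04,-0.1,0,0,0,0.8,-0.2,0.05,-0.1,0,0,0,0.8,-0.24,0.06,-0.1,0,0,0,0.8,-0.24,0.06,-0.1,0,0,0,0.8,-0.24,0.06,-0.1,0,0,0,0.8]}}

```text
clock: 17.98
eef_pos: [296.2, -448.5, 303.0]
tcp_rot: [3.14, -0.173, 0.496]
contact_force: [-0.2, -0.0, 0.1]
opening: 0.802
```

Run:
```python
from h import *
s=sense();print(s["clock"],s["opening"],s["contact_force"],s["eef_pos"])
f,g=cam("scene"),cam("top")
cv2.imwrite("pics/s16.png",f["color"]);cv2.imwrite("pics/t16.png",g["color"])
a=f["color"][100:400,230:440];b=g["color"][130:370,180:500]
o=np.hstack([cv2.resize(a,(420,600),interpolation=cv2.INTER_CUBIC),np.vstack([cv2.resize(b,(380,285)),cv2.resize(f["color"][160:249,290:409],(380,315),interpolation=cv2.INTER_CUBIC)])])
cv2.imwrite("pics/c16.png",cv2.convertScaleAbs(o,alpha=1.4))
```

```text
17.9833 0.8016224267812876 [-0.2381 -0.0267  0.0645] [ 296.1522 -448.5337  302.9944]
```

View pics/c16.png

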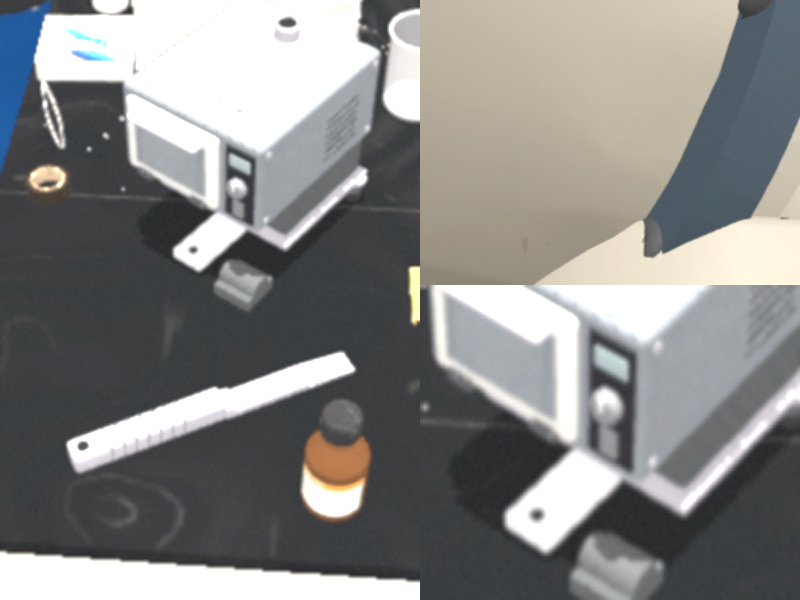

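The final view shows the bar flat and clear, the fulcrum and bottle standing, and the shim under the front foot. As a level check, I'll see how far a front-panel patch moved from start to raised to now. Resting on the shim should give about 12/18 of the raised shift.

Run:
```python
import cv2,numpy as np
I={k:cv2.imread(f"pics/{k}.png") for k in("scene0","s10","s13","s14","s16")}
for (x0,y0,x1,y1) in((338,188,352,220),(385,150,412,170),(360,205,378,235)):
    t=cv2.resize(I["s16"][y0:y1,x0:x1],None,fx=8,fy=8,interpolation=cv2.INTER_CUBIC)
    for k,im in I.items():
        w=cv2.resize(im[y0-18:y1+18,x0-12:x1+12],None,fx=8,fy=8,interpolation=cv2.INTER_CUBIC)
        _,v,_,p=cv2.minMaxLoc(cv2.matchTemplate(w,t,cv2.TM_CCOEFF_NORMED));print(k,p[0]/8-12,p[1]/8-18,round(v,3))
```

```text
scene0 -7.25 -9.375 0.469
s10 8.375 17.875 0.548
s13 2.5 -8.625 0.843
s14 0.0 0.0 0.999
s16 0.0 0.0 0.999
scene0 -4.5 6.875 0.952
s10 2.375 -5.875 0.943
s13 2.375 -5.875 0.943
s14 0.0 0.0 0.999
s16 0.0 0.0 0.999
scene0 -1.25 5.375 0.946
s10 0.75 -3.75 0.513
s13 0.75 -3.75 0.514
s14 0.375 1.125 0.53
s16 0.0 0.0 1.0
```

Run:
```python
from h import *
f=cam("scene")
def P(q,foot,O=np.array([594.5,24.5]),yaw=54.5):
    # tilt so that foot is lifted; rear foot tips (140,.,-34) stay put
    a=np.arcsin((12-foot)/115.); x,z=q[0]-140,q[2]+34
    X=140+x*np.cos(a)-z*np.sin(a);Z=x*np.sin(a)+z*np.cos(a)
    r=np.radians(yaw);return np.array(proj(f,[O[0]+X*np.cos(r)-q[1]*np.sin(r),O[1]+X*np.sin(r)+q[1]*np.cos(r),Z]))
for n,uv in(("side",(398,160)),("corner",(369,220))):
    q=min(((x,-85,z) for x in range(-50,151,2) for z in ((0,) if n=="corner" else range(61,167,2))),key=lambda q:np.hypot(*(P(q,12)-uv)))
    print(n,q,P(q,12),"start",P(q,0)-P(q,12),"raised18",P(q,18)-P(q,12),"r21",P(q,21)-P(q,12),"if8:start",P(q,0)-P(q,8),"r18",P(q,18)-P(q,8))
```

```text
side (74, -85, 123) [398.1485 159.7826] start [-5.0418  7.1283] raised18 [ 2.5637 -3.3605] r21 [ 3.8549 -4.9883] if8:start [-3.3477  4.8118] r18 [ 4.2577 -5.6769]
corner (0, -85, 0) [372.5608 224.4663] start [-1.1407  5.739 ] raised18 [ 0.742  -3.0105] r21 [ 1.1564 -4.5506] if8:start [-0.7098  3.784 ] r18 [ 1.173  -4.9656]
```

The shift from the start is (-4.5, 6.9) px observed against (-5.0, 7.1) predicted for a 12 mm lift. At the corner it is (-1.3, 5.4) against (-1.1, 5.7). The furnace rests level on the full-thickness part of the shim, so I'm handing in.

```bash
python3 -c "
from h import *
print(sign_off(),sense()['clock'])"
```

```text
the job is handed in; nothing more can be done
the job is handed in; nothing more can be done
```

I levered the furnace up with the bar over the fulcrum block and left it held by the bar's own weight. I then slid the shim under the front foot, lowered the furnace onto it and drew the bar out. The bar now lies flat near where it started, clear of the furnace and off the block. The arm's clock read about 18 s, just before I handed the job in.

**Last checks:**
- **Level on the shim:** the furnace has risen from its start by what a 12 mm lift of the foot predicts. The measured shifts were (-4.5, 6.9) px on the side and (-1.3, 5.4) px at the base corner. The predictions were (-5.0, 7.1) and (-1.1, 5.7).
- **Scene:** the last picture shows the shim under the foot, the block in place, the bottle standing and the gripper clear of everything.
- **Forces:** no force reading at the end of a move passed about 14 N.

**What disagreed or could not be checked:**
- **Raised height:** the furnace seemed to sit about 20 to 22 mm up on the bar, against the nominal 18 mm.
- **Top view:** the arm blocked the top camera at the end, so the level check rests on the scene camera alone. One of the three image patches I tried to match gave no usable result.

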